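Refit the programme dial on its splined spindle and hold it pressed

TASK

The washing machine's control panel lies face up on the worktop and its large programme dial has been pulled off. Pick up the large dial by its bar, turn it so that its pointed nose faces the same way as the long rib of the cross-shaped spindle so that the splines mesh, slide it fully home and press it down against the spindle's spring as far as it goes. Finish while still gripping the dial and holding it pressed right in, because the retaining clip is not on yet; leave the small dial and the other things on the worktop where they are.

Things in the scene. Friction and masses are not known exactly. Their poses are not given: they have to be found in the camera images.
- dial: large grey plastic dial, 60 g, face up on the worktop: skirt 62 mm across, 20 mm high; on it a grip bar 14 mm wide and 22 mm high (20 to 42 mm above the underside), from 26 mm behind the axis to 34 mm ahead, where it ends in a pointed nose. Origin: on the axis at the underside; z up; +x along the bar to the nose. Cross-shaped socket in the underside, see dial_seat
- dial_seat (a point): centre of the socket's ceiling, on the dial's axis, 17 mm above its underside; axes as the dial. The socket is a cross of slots 8 mm wide and 17 mm deep: the slot under the nose (+x) is 17.5 mm long from the axis, the other three 9.5 mm, so it meshes in one direction only. Fully home, dial_seat lies on spindle_top with both +x pointing the same way; not meshed, it stands up to 17 mm too high
- spindle_top (a point): top of the dark steel spindle, on its axis, 27 mm above the panel's face when not pressed; moves with it. From above a cross of ribs 5 mm wide: one 16 mm long from the axis (+x), the others 8 mm; z up. The rib tops are roofs (45 degrees, 2.5 mm high) that lead the socket in over about 1.5 mm or 0.07 rad of error. 20 mm below the top an arm reaches 28 mm out on the long rib's side
- spindle (a joint): how far the spindle is pressed into the panel: 0 = out, 0.006 m = right in, at its firm stop. A spring pushes it out: about 5 N before it moves, about 10 N at the stop; it springs back when let go. The spindle can also be turned, but stiffly (0.08 Nm); its direction differs from start to start
- panel: white control panel, a flat box 130 mm (x) by 340 mm (y) by 45 mm high, fixed, face up; origin at the centre of its underside. The spindle's axis is at y = -70 mm, x = 0 in its frame. At y = +35 mm stands a plain round stub, 8 mm across and 20 mm high, of the small dial; beyond it are three low buttons
- small_dial: small grey plastic dial, 44 mm across and 30 mm high over its bar, loose on the worktop; to be left alone; origin at the centre of its underside
- dosing_cup: white dosing cup, 60 mm across, 50 mm high, standing open on the worktop; leave alone; origin at the centre of its underside
- bottle: white bottle, 64 mm across, 190 mm high, standing; leave alone; origin at the centre of its underside
- brush_tumbler: clear tumbler 72 mm across and 95 mm high with two toothbrushes that reach up to 185 mm; leave alone; origin at the centre of its underside
- soap_dish: white dish 90 by 120 mm, 30 mm high with its bar of soap; leave alone; origin at the centre of its underside
- screwdriver: screwdriver lying on the worktop; leave alone; its x axis runs along it from handle to tip
Not all that is in view belongs to the job. Leave any orange or red look-alike of the dial alone.

How it is judged (in metres and radians):
On the way, in this order (a step that is already met when the one before it is completed fails the run):
1. the large dial is lifted off the worktop in the gripper (height (world z) of dial above 0.03 m and contact force between the fingers and dial above 1 N), for 0.2 s.
2. the dial is meshed and fully home on the spindle (distance between dial_seat and spindle_top below 0.004 m and horizontal distance between dial_seat and spindle_top below 0.003 m and angle between the x axis of dial and the x axis of spindle_top, either way round below 0.2 rad and angle between dial's own z axis and vertical below 0.12 rad), for 0.1 s.
At the end, for the whole second after the job is handed in: Large dial home on the spindle (socket ceiling within 4 mm of the spindle top, 3 mm sideways, nose along the long rib within 0.2 rad, upright within 0.12 rad), spindle pressed in over 4 of its 6 mm with over 4 N, the fingers still on the dial with over 2 N, all at rest (all of step 2 and value of joint spindle above 0.004 m and contact force between dial and panel above 4 N and contact force between the fingers and dial above 2 N and linear speed of dial below 0.02 m/s); the arm keeps its last pose, push and grip.
It fails at once if a bystander is pushed more than 30 mm or knocked over (distance of any of small_dial, dosing_cup, bottle, brush_tumbler, soap_dish, screwdriver from where it was at the start of the episode above 0.03 m or angle between any of small_dial, dosing_cup, bottle, brush_tumbler, soap_dish's own z axis and vertical above 0.5 rad).
It also fails if it takes over 38 s, if anything falls off the work surface, if the arm or the gripper's body presses on something with over 40 N, if the wrist force passes 120 N, or if a joint passes its speed limit or range.

ROBOT

A 6-joint arm with a two-finger parallel gripper is mounted at the origin on the work surface. World frame = base frame: x ahead of the robot, y to its left, z up, the work surface at z = 0. Lengths are in m, angles in degrees, forces in N, time in s.
With the tool pointing down it reaches from about 0.35 to 0.875 m from the base axis. Payload 4.2 kg.
Tool frame: the origin (TCP) lies on the centre line of the jaws, within the pads' length; the fingertips stand 19 mm ahead of it and the grasp point (between the pads) is the TCP; x points along the fingers, y is the direction in which the jaws open and shut, and the axes are right-handed (so a half turn about x gives the same grasp; the last joint's range is limited). The gripper opens to 87 mm and grips with 3 to 60 N. Pads are 19 mm wide; open, the fingers measure 117 mm over their backs; the gripper's body (75 mm by 190 mm) begins 51 mm behind the grasp point.
Start: joints at [88.155, 22.042, 0.453, 0, -68.411, -14.817], TCP at [0.179, 0.599, 0.202] pointing down, gripper open.
Joint ranges: [-179.83, 179.83], [-69.29, 118.12], [-61.27, 80.66], [-181.25, 117.63], [-171.15, -9.14], [-177.46, 177.46]. Speed limits (degrees/s): [159.86, 159.86, 180, 180, 180, 180].

INTERFACE

Orientations are given as a 3x3 rotation matrix whose columns are the frame's x, y, z axes.
In Python, from station import r, viewer, job, spotter gives the robot as it stands.
- The arm moves only by the tool play_rows, never from a script. Its argument "commands" is a list of rows, each an object of numbers: "fingers": the gripper command: -1 is fully open, 1 is shut, values between are in proportion; "tx", "ty", "tz": the shift along the tool's x, y, z normalised to -1 to 1, where 1 is 750 mm; "ax", "ay", "az": the turn, a rotation vector about the tool's x, y, z normalised to -1 to 1, where 1 is pi rad. In form: [{"fingers": .., "tx": .., "ty": .., "tz": .., "ax": .., "ay": .., "az": ..}, ...]. A call has 1 to 5 rows; each row is the pose to reach, as a shift and turn from the pose commanded when the call began, along the tool's axes at that moment, turning the shorter way round; what a row does not reach only later rows make up. A row lasts 1/12 s, in which the tool goes at most 41.7 mm and 7.16 degrees, less where a joint would pass 70% of its speed; a pose out of reach is approached as far as the arm can. A call with a number of a shift or a turn outside -1 to 1 is refused whole. A call with a gripper value outside its range is refused whole. The fingers move at their own pace and stop on an object; the grip force is fixed at half the most. Time passes only in rows, so rows that repeat a pose let the fingers close. It gives the time, the measured TCP pose, the force and the opening at its end, in the units of the state.
- r.sense(): the state, without advancing time (a new reading comes with each control period).
- viewer.capture(name): name is "side" or "top"; returns a dict with "image" (480x640x3 uint8, red, green, blue), "fx", "fy", "cx", "cy" (pixels), "R" (3x3) and "t" (3): a world point X has camera coordinates R X + t. Camera axes: x right, y down, z forward; pixel columns grow to the right and rows downward; lengths in m; the calibration is good to about 2 mm. A picture is of the moment at which its call begins. There is no depth.
- job.finish_job(): hands the job in, once; it reports no verdict.
Trained networks look in a picture, given as the dict that the camera call returned (one of the last four; its "shot" number tells which), for a name from the list of things; names that differ only in an ending like _2 or _b are one class to them, and where a whole thing is asked for, a point or a joint stands for the part that bears it (a point fixed in the world has none). Each returns a list of dicts, best first, with "score" (0 to 1); they miss things now and then, are a little off and sometimes report something else, mostly with a low value. They report only what shows in the picture. A call takes as long as a camera call. They do not tell look-alikes from the thing itself.
- spotter.find_in(name, picture): "uv" ([column, row] in pixels, amid what is visible of it).
- spotter.silhouettes(name, picture): "region" (480x640 bool, what is visible of it) and "uv" ([column, row] in pixels, amid what is visible of it).
The state is a dict: "time_s": time; "joints": joint angles; "joint_velocities": joint speeds; "effort": joint torques, N m; "tcp_pos": TCP position; "ee_rot": TCP orientation; "wrist_force": force on the tool from outside, world axes, zero at the start; "moment": the same for the moment, N m; "gripper_width": opening from 0.0 (shut) to 1.0 (fully open).
Only numpy, scipy, OpenCV 4.12 (cv2) and the standard library are available. Lean on these libraries where they do the work, as an engineer would, in place of code of your own. Each camera call takes 0.05 s, during which the arm holds its last target. There are 200 camera calls.

## Working session

There is one attempt and no reset: what is moved stays moved. The work goes in short steps, Python scripts to look and compute and a tool call to move; the robot and the scene stay as the last step left them, time stands still between calls to the robot, and variables do not carry over. Pictures are saved under pics/ and viewed, about 8 in all and at most 12, crops included, and the job is handed in when it is done.

Besides the shell and the picture viewer there is one more tool, called after ">>>" by a JSON object that holds its "api" and its "payload", one argument or row to a line. play_rows: Moves the arm, as the interface text tells. Its arguments: {"type":"object","properties":{"commands":{"type":"array"}},"required":["commands"]}

```bash
ls; mkdir -p pics; python3 - <<'E'
from station import r, viewer, job, spotter
import cv2, numpy as np, pickle
s=r.sense(); print(s['time_s'],s['tcp_pos'],np.round(s['ee_rot'],3).tolist(),s['gripper_width'])
P={}
for n in ['top','side']:
    p=viewer.capture(n); P[n]=p
    cv2.imwrite(f'pics/{n}0.png',p['image'][:,:,::-1])
    print(n,p['fx'],p['fy'],p['cx'],p['cy'],np.round(p['R'],4).tolist(),np.round(p['t'],4).tolist())
    for k in ['dial','spindle','panel','small_dial','dosing_cup','bottle','brush_tumbler','soap_dish','screwdriver']:
        print(k,[(np.round(d['uv']).tolist(),round(d['score'],2)) for d in spotter.find_in(k,p)][:4])
pickle.dump(P,open('p0.pkl','wb'))
E
```

```text
pics
0.0 [0.17899796 0.59813981 0.20117678] [[-0.001, -0.287, -0.958], [-0.002, -0.958, 0.287], [-1.0, 0.002, -0.0]] 1.0012393987342219
top 618.6610306612151 618.6610306612151 298.32987070494227 243.85212427769807 [[-0.0183, -0.9998, -0.0072], [-0.9961, 0.0188, -0.0867], [0.0868, 0.0056, -0.9962]] [-0.1028, 0.5591, 1.2121]
dial [([303.0, 352.0], 0.73), ([309.0, 282.0], 0.66), ([298.0, 236.0], 0.64)]
spindle [([183.0, 229.0], 0.67)]
panel [([150.0, 230.0], 0.62)]
small_dial [([390.0, 296.0], 0.96)]
dosing_cup [([359.0, 222.0], 0.79)]
bottle [([296.0, 130.0], 0.86), ([310.0, 287.0], 0.45)]
brush_tumbler [([440.0, 181.0], 0.58)]
soap_dish [([494.0, 251.0], 0.55)]
screwdriver [([308.0, 283.0], 0.67), ([160.0, 113.0], 0.57)]
side 467.14707399384554 467.14707399384554 319.66483508657547 245.726888560155 [[0.8911, -0.4535, -0.0148], [-0.3233, -0.6118, -0.7219], [0.3183, 0.6481, -0.6918]] [-0.5527, 0.1534, 0.9694]
dial [([246.0, 266.0], 0.88), ([320.0, 256.0], 0.86), ([226.0, 294.0], 0.86), ([289.0, 277.0], 0.55)]
spindle [([287.0, 188.0], 0.56)]
panel [([280.0, 189.0], 0.64)]
small_dial [([313.0, 343.0], 0.81)]
dosing_cup [([360.0, 282.0], 0.55)]
bottle [([401.0, 207.0], 0.75)]
brush_tumbler [([436.0, 317.0], 0.65)]
soap_dish [([409.0, 411.0], 0.96)]
screwdriver [([355.0, 165.0], 0.74)]
```

View pics/top0.png

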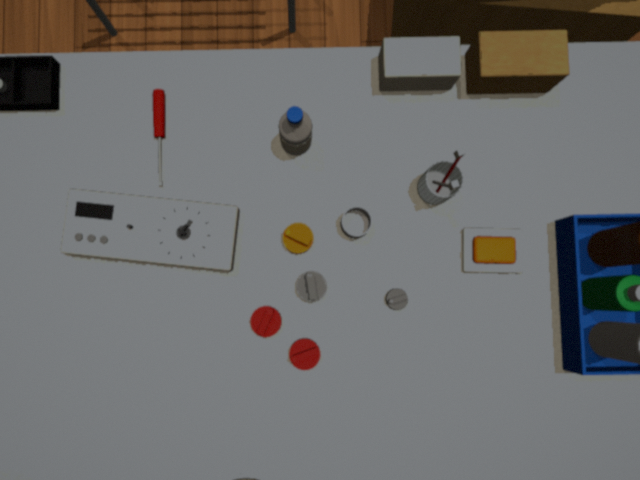

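View pics/side0.png

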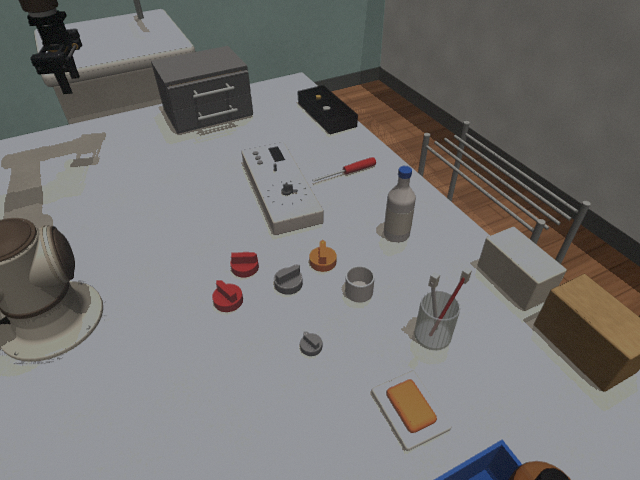

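The candidates in the top view are grey large (310,287), orange (298,238), red (266,321), red (304,353) and the small grey dial (397,299). I choose the grey large one at (310,287), which is (289,277) in the side view. The spindle is at (184,231) and its arm points up and to the right in the top view.

```bash
python3 - <<'E'
import pickle,cv2,numpy as np
P=pickle.load(open('p0.pkl','rb'))
def crop(n,u,v,w=50,h=37,k=8):
    im=P[n]['image'][v-h//2:v-h//2+h,u-w//2:u-w//2+w,::-1]
    im=cv2.convertScaleAbs(im,alpha=1.5)
    return cv2.resize(im,(400,300),interpolation=cv2.INTER_CUBIC)
m=np.vstack([np.hstack([crop('top',310,287),crop('top',184,229)]),np.hstack([crop('side',289,277),crop('side',287,188)])])
cv2.imwrite('pics/crop0.png',m)
E
cat > h.py <<'E'
import numpy as np
def proj(p,X):
    c=np.asarray(X)@p['R'].T+p['t']; return np.c_[p['fx']*c[:,0]/c[:,2]+p['cx'],p['fy']*c[:,1]/c[:,2]+p['cy']]
def ray(p,u,v,z):
    R=np.array(p['R']);o=-R.T@p['t'];d=R.T@np.array([(u-p['cx'])/p['fx'],(v-p['cy'])/p['fy'],1]);return o+d*(z-o[2])/d[2]
E
```

```text
(no output)
```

View pics/crop0.png

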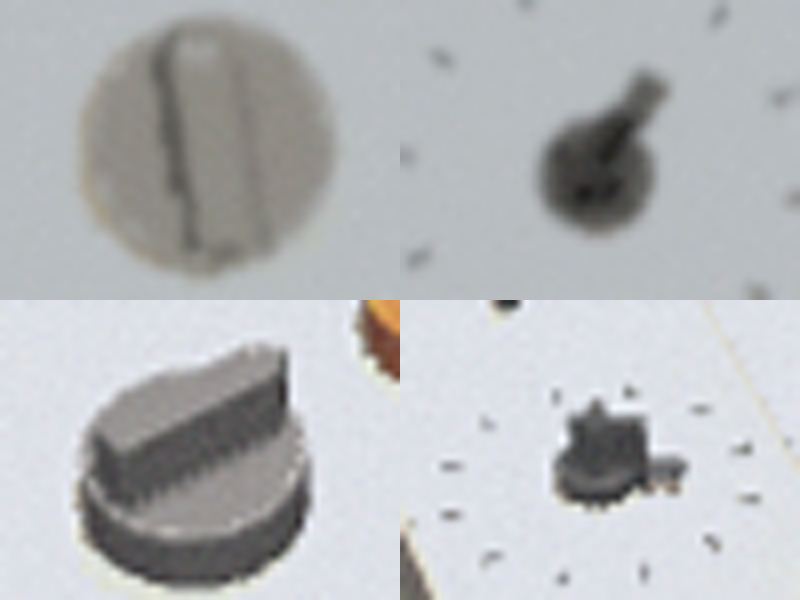

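The crop shows the chosen dial is grey and large, with its bar roughly along image-up (+x). The spindle's arm points up and right. Next I fit the poses in both cameras.

```bash
cat >> h.py <<'E'
import cv2
from scipy.optimize import minimize
K=6
def T(pts,x,y,z,yaw):
    c,s=np.cos(yaw),np.sin(yaw);p=np.asarray(pts,float);return np.c_[c*p[:,0]-s*p[:,1]+x,s*p[:,0]+c*p[:,1]+y,p[:,2]+z]
def prism(xy,z0,z1):
    xy=np.asarray(xy);return np.vstack([np.c_[xy,np.full(len(xy),z)] for z in (z0,z1)])
def disc(r,z0,z1,cx=0):
    a=np.linspace(0,2*np.pi,40,endpoint=False);return prism(np.c_[r*np.cos(a)+cx,r*np.sin(a)],z0,z1)
BAR=prism([(-.026,-.007),(-.026,.007),(.024,.007),(.034,0),(.024,-.007)],.020,.042)
DIAL=[disc(.031,0,.020),BAR]
PANEL=[prism([(-.065,-.17),(-.065,.17),(.065,.17),(.065,-.17)],0,.045)]
def rect(a,b,c,d,z0,z1): return prism([(a,c),(b,c),(b,d),(a,d)],z0,z1)
SP=[rect(-.008,.016,-.0025,.0025,-.027,-.0025),rect(-.0025,.0025,-.008,.008,-.027,-.0025),rect(-.008,.0135,-.0002,.0002,-.003,0),rect(0,.028,-.003,.003,-.024,-.02),disc(.013,-.027,-.020)]
def render(p,hulls,pose,box):
    u0,v0,u1,v1=box;m=np.zeros(((v1-v0)*K,(u1-u0)*K),np.uint8)
    for h in hulls:
        q=(proj(p,T(h,*pose))-[u0,v0]+.5)*K-.5
        cv2.fillConvexPoly(m,cv2.convexHull(np.round(q*16).astype(np.int32)),1,shift=4)
    return cv2.resize(m.astype(np.float32),(u1-u0,v1-v0),interpolation=cv2.INTER_AREA)
def fit(ps,masks,boxes,hulls,x0,z,step=(.01,.01,.2)):
    f=lambda q:sum(np.abs(render(p,hulls,(q[0]*.01,q[1]*.01,z,q[2]*.2),b)-m).sum()/m.sum() for p,m,b in zip(ps,masks,boxes))
    q0=np.array([x0[0]/.01,x0[1]/.01,x0[2]/.2]);best=None
    for d in [(0,0,0),(.5,0,.3),(0,.5,-.3)]:
        r=minimize(f,q0+d,method='Nelder-Mead',options=dict(initial_simplex=(q0+d)+np.array([[0,0,0],[.6,0,0],[0,.6,0],[0,0,.6]]),xatol=.005,fatol=1e-4))
        if best is None or r.fun<best.fun:best=r
    return best.x*[.01,.01,.2],best.fun
def cropb(p,b): return p['image'][b[1]:b[3],b[0]:b[2]]
E
python3 - <<'E'
import pickle
from h import *
from station import viewer,spotter
P={n:viewer.capture(n) for n in('top','side')}
pickle.dump(P,open('p1.pkl','wb'))
t,s=P['top'],P['side']
def sil(k,p,uv,pad=4):
    d=min(spotter.silhouettes(k,p),key=lambda d:np.hypot(*(np.array(d['uv'])-uv)))
    v,u=np.where(d['region']);b=(max(0,u.min()-pad),max(0,v.min()-pad),min(640,u.max()+pad+1),min(480,v.max()+pad+1))
    return d['region'][b[1]:b[3],b[0]:b[2]].astype(np.float32),b
x=ray(t,310.9,287.1,.01);print('dial0',x, ray(t,184,231,.06))
mt,bt=sil('dial',t,(310,287));ms,bs=sil('dial',s,(289,277));print(bt,bs)
for y0 in(.1,.1+np.pi):
    for nm,a in (('both',([t,s],[mt,ms],[bt,bs])),('top',([t],[mt],[bt])),('side',([s],[ms],[bs]))):
        q,f=fit(*a,DIAL,(x[0],x[1],y0),0);print('dial',nm,np.round(q[:2],4),np.degrees(q[2]).round(1),round(f,4))
mt,bt=sil('panel',t,(150,230));ms,bs=sil('panel',s,(280,189))
c=ray(t,150,230,.045)
for nm,a in (('both',([t,s],[mt,ms],[bt,bs])),('top',([t],[mt],[bt])),('side',([s],[ms],[bs]))):
    q,f=fit(*a,PANEL,(c[0],c[1],-.09),0);print('panel',nm,np.round(q[:2],4),np.degrees(q[2]).round(1),round(f,4),'spindle',np.round(T([[0,-.07,0]],q[0],q[1],.072,q[2])[0],4))
c=ray(t,184,231,.05)
bt=(170,210,200,244);bs=(268,170,308,206)
def dark(p,b):
    g=cv2.cvtColor(cropb(p,b),cv2.COLOR_RGB2GRAY).astype(np.float32);hi=np.percentile(g,70);lo=np.percentile(g,2);m=np.clip((hi-g)/(hi-lo)*1.4-.15,0,1)
    n,l,st,ce=cv2.connectedComponentsWithStats((m>.15).astype(np.uint8));k=1+np.argmax(st[1:,4]);return m*(l==k)
mt,ms=dark(t,bt),dark(s,bs)
for nm,a in (('both',([t,s],[mt,ms],[bt,bs])),('top',([t],[mt],[bt])),('side',([s],[ms],[bs]))):
    q,f=fit(*a,SP,(c[0],c[1],-.53),.072);print('sp',nm,np.round(q[:2],4),np.degrees(q[2]).round(1),round(f,4))
E
```

```text
dial0 [ 0.47063405 -0.13677358  0.01      ] [0.58320581 0.10852108 0.06      ]
(np.int64(292), np.int64(266), np.int64(331), np.int64(306)) (np.int64(270), np.int64(261), np.int64(307), np.int64(298))
dial both [ 0.473  -0.1362] 14.3 0.1511
dial top [ 0.4735 -0.137 ] 7.4 0.055
dial side [ 0.4732 -0.1345] 5.3 0.0719
dial both [ 0.4733 -0.136 ] 184.7 0.1312
dial top [ 0.4738 -0.1371] 183.8 0.0538
dial side [ 0.474  -0.1344] 184.2 0.0488
panel both [0.5914 0.1827] -7.5 0.092 spindle [0.5823 0.1133 0.072 ]
panel top [0.5911 0.1815] -7.2 0.0487 spindle [0.5824 0.112  0.072 ]
panel side [0.5925 0.186 ] -7.7 0.0371 spindle [0.5831 0.1167 0.072 ]
sp both [0.5821 0.1128] -32.2 0.282
sp top [0.5821 0.1128] -33.3 0.1259
sp side [0.5832 0.1145] -30.7 0.1058
```

```bash
python3 - <<'E'
import pickle
from h import *
P=pickle.load(open('p1.pkl','rb'));S=14
def cr(n,b,hulls,pose,draw=True):
    p=P[n];im=cv2.convertScaleAbs(cropb(p,b)[:,:,::-1],alpha=1.5);im=cv2.resize(im,None,fx=S*.7,fy=S*.7,interpolation=cv2.INTER_CUBIC)
    if draw:
        for h in hulls:
            m=len(h)//2
            q=(proj(p,T(h[m:],*pose))-[b[0],b[1]]+.5)*S*.7
            cv2.polylines(im,[np.round(q).astype(np.int32)],True,(0,0,255),1)
    return im
bs=(269,259,309,299);bt=(290,266,330,306)
r1=[cr('side',bs,DIAL,(.4732,-.1345,0,np.radians(5.5))),cr('side',bs,DIAL,(.474,-.1344,0,np.radians(184.5)))]
r2=[cr('top',bt,DIAL,(.4735,-.137,0,np.radians(5.5))),cr('top',bt,DIAL,(.4738,-.1371,0,np.radians(184.5)))]
m=np.vstack([np.hstack(r1),np.hstack(r2)]);print(m.shape)
cv2.imwrite('pics/ov.png',cv2.resize(m,(600,600)))
E
```

```text
(784, 784, 3)
```

View pics/ov.png

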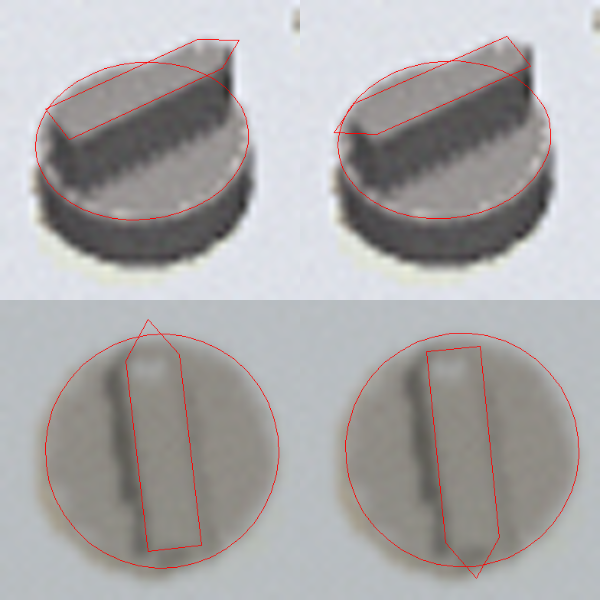

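The picture shows a flat bar end towards the robot (side overlay around (50,105)-(72,138) in the left panel). That suggests the nose faces +x, and I will check it again once the dial is lifted. The grasp is the same either way, so I start moving.

```bash
cat > go.py <<'E'
import sys,numpy as np
from scipy.spatial.transform import Rotation as Ro
from station import r
def go(x,y,z,ang):
    s=r.sense();R=np.array(s['ee_rot']);p=np.array(s['tcp_pos']);a=np.radians(ang)
    X=np.array([0,0,-1.]);Y=np.array([np.cos(a),np.sin(a),0]);
    D=np.c_[X,Y,np.cross(X,Y)]
    d=R.T@(np.array([x,y,z])-p)/.75;w=Ro.from_matrix(R.T@D).as_rotvec()/np.pi
    print('t',round(s['time_s'],2),'tcp',p.round(4),'ang',np.degrees(np.arctan2(R[1,1],R[0,1])).round(1),'F',np.round(s['wrist_force'],1),'w',round(s['gripper_width'],3),'j',np.round(s['joints'],0))
    print('move',d.round(4),w.round(4))
if __name__=='__main__': go(*map(float,sys.argv[1:5]))
E
python3 go.py .473 -.136 .15 -84.5
```

```text
t 1.3 tcp [0.1791 0.5988 0.2022] ang -106.7 F [-0.3  0.3 -0.2] w 0.999 j [ 88.  22.   0.  -0. -68. -15.]
move [ 0.0696  0.8262 -0.6562] [-0.1231  0.      0.    ]
```

>>> {"api": "play_rows", "payload": {
  "commands": [
    {"fingers": -1, "tx": 0.07, "ty": 0.826, "tz": -0.656, "ax": -0.123, "ay": 0, "az": 0},
    {"fingers": -1, "tx": 0.07, "ty": 0.826, "tz": -0.656, "ax": -0.123, "ay": 0, "az": 0},
    {"fingers": -1, "tx": 0.07, "ty": 0.826, "tz": -0.656, "ax": -0.123, "ay": 0, "az": 0},
    {"fingers": -1, "tx": 0.07, "ty": 0.826, "tz": -0.656, "ax": -0.123, "ay": 0, "az": 0},
    {"fingers": -1, "tx": 0.07, "ty": 0.826, "tz": -0.656, "ax": -0.123, "ay": 0, "az": 0}
  ]
}}

```text
time_s: 1.72
tcp_pos: [0.2567, 0.4039, 0.1884]
ee_rot: [[0.0, 0.097, -0.995], [0.0, -0.995, -0.097], [-1.0, -0.0, -0.0]]
wrist_force: [0.5, 0.5, 0.6]
gripper_width: 1.001
```

```bash
python3 go.py .473 -.136 .15 -84.5
```

```text
t 1.72 tcp [0.2567 0.4039 0.1884] ang -84.4 F [0.5 0.5 0.6] w 1.001 j [ 77.   8. -21.   0. -61.  18.]
move [ 0.0511  0.7444 -0.2174] [ 0.0003 -0.0001  0.0001]
```

>>> {"api": "play_rows", "payload": {
  "commands": [
    {"fingers": -1, "tx": 0.051, "ty": 0.744, "tz": -0.217},
    {"fingers": -1, "tx": 0.051, "ty": 0.744, "tz": -0.217},
    {"fingers": -1, "tx": 0.051, "ty": 0.744, "tz": -0.217},
    {"fingers": -1, "tx": 0.051, "ty": 0.744, "tz": -0.217},
    {"fingers": -1, "tx": 0.051, "ty": 0.744, "tz": -0.217}
  ]
}}

```text
$.commands[0]: bad value
```

>>> {"api": "play_rows", "payload": {
  "commands": [
    {"fingers": -1, "tx": 0.033, "ty": 0.478, "tz": -0.139},
    {"fingers": -1, "tx": 0.033, "ty": 0.478, "tz": -0.139},
    {"fingers": -1, "tx": 0.033, "ty": 0.478, "tz": -0.139},
    {"fingers": -1, "tx": 0.033, "ty": 0.478, "tz": -0.139},
    {"fingers": -1, "tx": 0.033, "ty": 0.478, "tz": -0.139}
  ]
}}

```text
$.commands[0]: bad value
```

```bash
python3 go.py .473 -.136 .10 -84.5
```

```text
t 1.72 tcp [0.2567 0.4039 0.1884] ang -84.4 F [0.5 0.5 0.6] w 1.001 j [ 77.   8. -21.   0. -61.  18.]
move [ 0.1178  0.7444 -0.2174] [ 0.0003 -0.0001  0.0001]
```

All seven numbers are needed in each row.

>>> {"api": "play_rows", "payload": {
  "commands": [
    {"fingers": -1, "tx": 0.051, "ty": 0.744, "tz": -0.217, "ax": 0, "ay": 0, "az": 0},
    {"fingers": -1, "tx": 0.051, "ty": 0.744, "tz": -0.217, "ax": 0, "ay": 0, "az": 0},
    {"fingers": -1, "tx": 0.051, "ty": 0.744, "tz": -0.217, "ax": 0, "ay": 0, "az": 0},
    {"fingers": -1, "tx": 0.051, "ty": 0.744, "tz": -0.217, "ax": 0, "ay": 0, "az": 0},
    {"fingers": -1, "tx": 0.051, "ty": 0.744, "tz": -0.217, "ax": 0, "ay": 0, "az": 0}
  ]
}}

```text
time_s: 2.13
tcp_pos: [0.3336, 0.2108, 0.1751]
ee_rot: [[0.001, 0.097, -0.995], [0.001, -0.995, -0.097], [-1.0, -0.001, -0.001]]
wrist_force: [1.1, 0.2, -0.3]
gripper_width: 0.998
```

>>> {"api": "play_rows", "payload": {
  "commands": [
    {"fingers": -1, "tx": 0.033, "ty": 0.478, "tz": -0.139, "ax": 0, "ay": 0, "az": 0},
    {"fingers": -1, "tx": 0.033, "ty": 0.478, "tz": -0.139, "ax": 0, "ay": 0, "az": 0},
    {"fingers": -1, "tx": 0.033, "ty": 0.478, "tz": -0.139, "ax": 0, "ay": 0, "az": 0},
    {"fingers": -1, "tx": 0.033, "ty": 0.478, "tz": -0.139, "ax": 0, "ay": 0, "az": 0},
    {"fingers": -1, "tx": 0.033, "ty": 0.478, "tz": -0.139, "ax": 0, "ay": 0, "az": 0}
  ]
}}

```text
time_s: 2.55
tcp_pos: [0.4106, 0.0175, 0.1615]
ee_rot: [[0.002, 0.096, -0.995], [0.001, -0.995, -0.096], [-1.0, -0.0, -0.002]]
wrist_force: [0.7, 1.8, -0.4]
gripper_width: 1.004
```

```bash
python3 go.py .473 -.136 .10 -84.5
```

```text
t 2.55 tcp [0.4106 0.0175 0.1615] ang -84.5 F [ 0.7  1.8 -0.4] w 1.004 j [ 25.   3. -31.   0. -56.  70.]
move [ 0.082   0.2118 -0.0629] [ 0.0001 -0.0005  0.0001]
```

>>> {"api": "play_rows", "payload": {
  "commands": [
    {"fingers": -1, "tx": 0.082, "ty": 0.212, "tz": -0.063, "ax": 0, "ay": 0, "az": 0},
    {"fingers": -1, "tx": 0.082, "ty": 0.212, "tz": -0.063, "ax": 0, "ay": 0, "az": 0},
    {"fingers": -1, "tx": 0.082, "ty": 0.212, "tz": -0.063, "ax": 0, "ay": 0, "az": 0},
    {"fingers": -1, "tx": 0.082, "ty": 0.212, "tz": -0.063, "ax": 0, "ay": 0, "az": 0},
    {"fingers": -1, "tx": 0.082, "ty": 0.212, "tz": -0.063, "ax": 0, "ay": 0, "az": 0}
  ]
}}

```text
time_s: 2.97
tcp_pos: [0.4727, -0.1382, 0.0972]
ee_rot: [[-0.003, 0.091, -0.996], [-0.001, -0.996, -0.091], [-1.0, 0.0, 0.003]]
wrist_force: [0.8, 1.1, 0.4]
gripper_width: 1.002
```

```bash
python3 go.py .473 -.136 .042 -84.5; python3 - <<'E'
from station import viewer; import cv2
p=viewer.capture('side');cv2.imwrite('pics/s2.png',cv2.resize(cv2.convertScaleAbs(p['image'][200:320,220:380,::-1],alpha=1.4),(800,600),interpolation=cv2.INTER_CUBIC))
E
```

```text
t 2.97 tcp [ 0.4727 -0.1382  0.0972] ang -84.8 F [0.8 1.1 0.4] w 1.002 j [  3.  16. -26.   0. -48.  93.]
move [ 0.0736 -0.003  -0.0008] [-0.0016  0.0009 -0.0001]
```

View pics/s2.png

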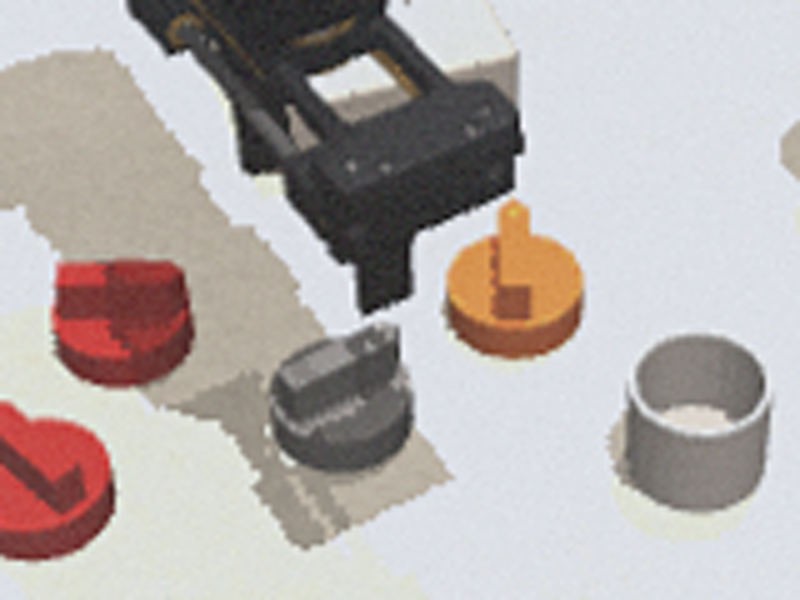

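The side crop shows the dial at (340,400), with its nose and light pointer dot at the far end (385,330). The nose therefore faces +x, with yaw about 5.5°. I lower and grip.

>>> {"api": "play_rows", "payload": {
  "commands": [
    {"fingers": -1, "tx": 0.04, "ty": 0, "tz": 0, "ax": 0, "ay": 0, "az": 0},
    {"fingers": -1, "tx": 0.077, "ty": 0, "tz": 0, "ax": 0, "ay": 0, "az": 0},
    {"fingers": -1, "tx": 0.077, "ty": 0, "tz": 0, "ax": 0, "ay": 0, "az": 0},
    {"fingers": -1, "tx": 0.077, "ty": 0, "tz": 0, "ax": 0, "ay": 0, "az": 0},
    {"fingers": 0, "tx": 0.077, "ty": 0, "tz": 0, "ax": 0, "ay": 0, "az": 0}
  ]
}}

```text
time_s: 3.43
tcp_pos: [0.4736, -0.1339, 0.0433]
ee_rot: [[0.002, 0.097, -0.995], [-0.0, -0.995, -0.097], [-1.0, 0.001, -0.002]]
wrist_force: [-0.0, 0.0, -0.2]
gripper_width: 0.973
```

```bash
python3 go.py .473 -.136 .042 -84.5
```

```text
t 3.43 tcp [ 0.4736 -0.1339  0.0433] ang -84.4 F [-0.   0.  -0.2] w 0.973 j [  3.  20. -30.   0. -40.  92.]
move [0.0017 0.0028 0.0011] [ 0.0004 -0.0008 -0.0002]
```

>>> {"api": "play_rows", "payload": {
  "commands": [
    {"fingers": 1, "tx": 0, "ty": 0, "tz": 0, "ax": 0, "ay": 0, "az": 0},
    {"fingers": 1, "tx": 0, "ty": 0, "tz": 0, "ax": 0, "ay": 0, "az": 0},
    {"fingers": 1, "tx": 0, "ty": 0, "tz": 0, "ax": 0, "ay": 0, "az": 0},
    {"fingers": 1, "tx": 0, "ty": 0, "tz": 0, "ax": 0, "ay": 0, "az": 0},
    {"fingers": 1, "tx": 0, "ty": 0, "tz": 0, "ax": 0, "ay": 0, "az": 0}
  ]
}}

```text
time_s: 3.85
tcp_pos: [0.4726, -0.1342, 0.0423]
ee_rot: [[0.001, 0.096, -0.995], [0.0, -0.995, -0.096], [-1.0, 0.0, -0.001]]
wrist_force: [-0.4, 0.0, -0.3]
gripper_width: 0.632
```

>>> {"api": "play_rows", "payload": {
  "commands": [
    {"fingers": 1, "tx": 0, "ty": 0, "tz": 0, "ax": 0, "ay": 0, "az": 0},
    {"fingers": 1, "tx": 0, "ty": 0, "tz": 0, "ax": 0, "ay": 0, "az": 0},
    {"fingers": 1, "tx": 0, "ty": 0, "tz": 0, "ax": 0, "ay": 0, "az": 0},
    {"fingers": 1, "tx": 0, "ty": 0, "tz": 0, "ax": 0, "ay": 0, "az": 0},
    {"fingers": 1, "tx": 0, "ty": 0, "tz": 0, "ax": 0, "ay": 0, "az": 0}
  ]
}}

```text
time_s: 4.27
tcp_pos: [0.4724, -0.1343, 0.0417]
ee_rot: [[-0.0, 0.095, -0.995], [-0.0, -0.995, -0.095], [-1.0, -0.0, 0.0]]
wrist_force: [0.7, 0.5, 1.2]
gripper_width: 0.249
```

```bash
python3 go.py .473 -.136 .042 -84.5
```

```text
t 4.27 tcp [ 0.4724 -0.1343  0.0417] ang -84.5 F [0.7 0.5 1.2] w 0.249 j [  3.  20. -30.   0. -40.  92.]
move [-0.0004  0.0023 -0.0006] [-0.0002  0.      0.    ]
```

>>> {"api": "play_rows", "payload": {
  "commands": [
    {"fingers": 1, "tx": 0, "ty": 0, "tz": 0, "ax": 0, "ay": 0, "az": 0},
    {"fingers": 1, "tx": 0, "ty": 0, "tz": 0, "ax": 0, "ay": 0, "az": 0},
    {"fingers": 1, "tx": 0, "ty": 0, "tz": 0, "ax": 0, "ay": 0, "az": 0},
    {"fingers": 1, "tx": 0, "ty": 0, "tz": 0, "ax": 0, "ay": 0, "az": 0},
    {"fingers": 1, "tx": 0, "ty": 0, "tz": 0, "ax": 0, "ay": 0, "az": 0}
  ]
}}

```text
time_s: 4.68
tcp_pos: [0.4724, -0.1343, 0.0417]
ee_rot: [[-0.0, 0.095, -0.995], [-0.0, -0.995, -0.095], [-1.0, 0.0, 0.0]]
wrist_force: [0.7, 0.2, -1.1]
gripper_width: 0.011
```

>>> {"api": "play_rows", "payload": {
  "commands": [
    {"fingers": 1, "tx": -0.02, "ty": 0, "tz": 0, "ax": 0, "ay": 0, "az": 0},
    {"fingers": 1, "tx": -0.06, "ty": 0, "tz": 0, "ax": 0, "ay": 0, "az": 0},
    {"fingers": 1, "tx": -0.1, "ty": 0, "tz": 0, "ax": 0, "ay": 0, "az": 0},
    {"fingers": 1, "tx": -0.14, "ty": 0, "tz": 0, "ax": 0, "ay": 0, "az": 0},
    {"fingers": 1, "tx": -0.14, "ty": 0, "tz": 0, "ax": 0, "ay": 0, "az": 0}
  ]
}}

```text
time_s: 5.1
tcp_pos: [0.4766, -0.1348, 0.153]
ee_rot: [[0.013, 0.097, -0.995], [-0.001, -0.995, -0.097], [-1.0, 0.003, -0.013]]
wrist_force: [1.4, -0.5, 0.5]
gripper_width: 0.007
```

```bash
python3 go.py .582 .113 .15 -122
```

```text
t 5.1 tcp [ 0.4766 -0.1348  0.153 ] ang -84.4 F [ 1.4 -0.5  0.5] w 0.007 j [  3.  12. -22.   0. -55.  92.]
move [ 0.0052 -0.3152 -0.1718] [ 0.2087 -0.0041  0.0005]
```

```bash
python3 - <<'E'
from station import viewer; import cv2,numpy as np
a=[]
p=viewer.capture('side');a.append(cv2.resize(cv2.convertScaleAbs(p['image'][200:320,220:380,::-1],alpha=1.4),(800,600),interpolation=cv2.INTER_CUBIC))
p=viewer.capture('top');a.append(cv2.resize(cv2.convertScaleAbs(p['image'][230:350,230:390,::-1],alpha=1.4),(800,600),interpolation=cv2.INTER_CUBIC))
cv2.imwrite('pics/s3.png',cv2.resize(np.vstack(a),(400,600)))
cv2.imwrite('pics/s3.png',np.hstack([cv2.resize(i,(400,300)) for i in a]))
E
```

```text
(no output)
```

View pics/s3.png

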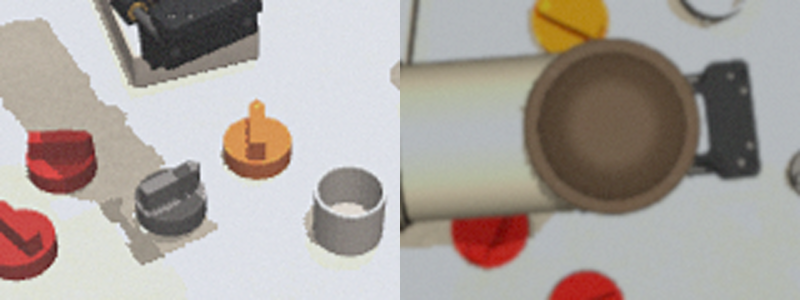

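The gripper shut on nothing, and the dial stands untouched at (170,200) in the left half of the picture. The fingertips must have passed above the bar. The visible fingertip in the earlier side picture was also about 14 px higher than the stated geometry predicts. I open again, look, and measure the tip height.

>>> {"api": "play_rows", "payload": {
  "commands": [
    {"fingers": -1, "tx": 0, "ty": 0, "tz": 0, "ax": 0, "ay": 0, "az": 0},
    {"fingers": -1, "tx": 0, "ty": 0, "tz": 0, "ax": 0, "ay": 0, "az": 0},
    {"fingers": -1, "tx": 0.04, "ty": 0, "tz": 0, "ax": 0, "ay": 0, "az": 0},
    {"fingers": -1, "tx": 0.08, "ty": 0, "tz": 0, "ax": 0, "ay": 0, "az": 0},
    {"fingers": -1, "tx": 0.12, "ty": 0, "tz": 0, "ax": 0, "ay": 0, "az": 0}
  ]
}}

```text
time_s: 5.62
tcp_pos: [0.4718, -0.1343, 0.0551]
ee_rot: [[-0.001, 0.095, -0.995], [0.0, -0.995, -0.095], [-1.0, -0.0, 0.0]]
wrist_force: [1.3, 0.4, -0.8]
gripper_width: 0.297
```

>>> {"api": "play_rows", "payload": {
  "commands": [
    {"fingers": -1, "tx": 0, "ty": 0, "tz": 0, "ax": 0, "ay": 0, "az": 0},
    {"fingers": -1, "tx": 0, "ty": 0, "tz": 0, "ax": 0, "ay": 0, "az": 0},
    {"fingers": -1, "tx": 0, "ty": 0, "tz": 0, "ax": 0, "ay": 0, "az": 0},
    {"fingers": -1, "tx": 0, "ty": 0, "tz": 0, "ax": 0, "ay": 0, "az": 0},
    {"fingers": -1, "tx": 0, "ty": 0, "tz": 0, "ax": 0, "ay": 0, "az": 0}
  ]
}}

```text
time_s: 6.03
tcp_pos: [0.4737, -0.1343, 0.0584]
ee_rot: [[0.004, 0.096, -0.995], [-0.0, -0.995, -0.096], [-1.0, 0.0, -0.004]]
wrist_force: [1.0, -0.6, -0.2]
gripper_width: 0.681
```

```bash
python3 go.py .473 -.136 .042 -84.5; python3 - <<'E'
from station import viewer,r; import cv2,numpy as np
from h import *
p=viewer.capture('side');s=r.sense()
R=np.array(s['ee_rot']);c=np.array(s['tcp_pos']);w=s['gripper_width']*.087/2
u0,v0=230,190
im=cv2.resize(cv2.convertScaleAbs(p['image'][v0:v0+120,u0:u0+160,::-1],alpha=1.6),(800,600),interpolation=cv2.INTER_CUBIC)
def dot(X,col): 
    q=(proj(p,[X])[0]-[u0,v0]+.5)*5; cv2.circle(im,tuple(np.round(q).astype(int)),4,col,-1)
for sg in(-1,1):
    for a,col in((0.019,(0,0,255)),(0,(0,255,0)),(-.019,(255,0,0)),(-.051,(255,255,0))):
        dot(c+R@[a,sg*(w),0],col)
cv2.imwrite('pics/s4.png',im)
E
```

```text
t 6.03 tcp [ 0.4737 -0.1343  0.0584] ang -84.5 F [ 1.  -0.6 -0.2] w 0.681 j [  3.  19. -29.   0. -42.  92.]
move [0.0218 0.0022 0.0012] [-0.     -0.0011 -0.0001]
```

View pics/s4.png

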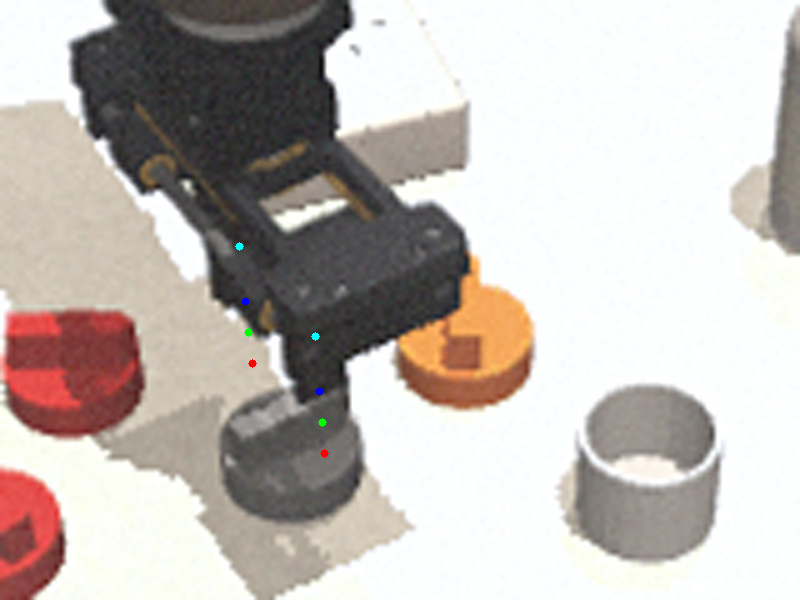

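The overlay shows the visible fingertip at (318,403). That lies about 0 to 12 mm behind the reported TCP (green dot), not 19 mm ahead of it. I narrow the opening, go down by touch onto the skirt, and watch the force.

>>> {"api": "play_rows", "payload": {
  "commands": [
    {"fingers": 0, "tx": 0.01, "ty": 0, "tz": 0, "ax": 0, "ay": 0, "az": 0},
    {"fingers": 0, "tx": 0.02, "ty": 0, "tz": 0, "ax": 0, "ay": 0, "az": 0},
    {"fingers": 0, "tx": 0.03, "ty": 0, "tz": 0, "ax": 0, "ay": 0, "az": 0},
    {"fingers": 0, "tx": 0.035, "ty": 0, "tz": 0, "ax": 0, "ay": 0, "az": 0},
    {"fingers": 0, "tx": 0.035, "ty": 0, "tz": 0, "ax": 0, "ay": 0, "az": 0}
  ]
}}

```text
time_s: 6.5
tcp_pos: [0.4713, -0.1343, 0.0291]
ee_rot: [[-0.003, 0.095, -0.995], [-0.0, -0.995, -0.095], [-1.0, -0.0, 0.003]]
wrist_force: [0.3, -0.3, 0.6]
gripper_width: 0.543
```

>>> {"api": "play_rows", "payload": {
  "commands": [
    {"fingers": 0, "tx": 0.004, "ty": 0, "tz": 0, "ax": 0, "ay": 0, "az": 0},
    {"fingers": 0, "tx": 0.008, "ty": 0, "tz": 0, "ax": 0, "ay": 0, "az": 0},
    {"fingers": 0, "tx": 0.012, "ty": 0, "tz": 0, "ax": 0, "ay": 0, "az": 0},
    {"fingers": 0, "tx": 0.012, "ty": 0, "tz": 0, "ax": 0, "ay": 0, "az": 0}
  ]
}}

```text
time_s: 6.83
tcp_pos: [0.472, -0.1343, 0.0209]
ee_rot: [[-0.001, 0.095, -0.995], [0.0, -0.995, -0.095], [-1.0, -0.0, 0.001]]
wrist_force: [0.7, 0.6, -0.2]
gripper_width: 0.504
```

>>> {"api": "play_rows", "payload": {
  "commands": [
    {"fingers": 0, "tx": 0.006, "ty": 0, "tz": 0, "ax": 0, "ay": 0, "az": 0},
    {"fingers": 0, "tx": 0.006, "ty": 0, "tz": 0, "ax": 0, "ay": 0, "az": 0}
  ]
}}

```text
time_s: 7.0
tcp_pos: [0.472, -0.1343, 0.0164]
ee_rot: [[-0.001, 0.095, -0.995], [0.0, -0.995, -0.095], [-1.0, -0.0, 0.001]]
wrist_force: [0.3, -0.8, 0.8]
gripper_width: 0.496
```

>>> {"api": "play_rows", "payload": {
  "commands": [
    {"fingers": 0, "tx": 0.004, "ty": 0, "tz": 0, "ax": 0, "ay": 0, "az": 0},
    {"fingers": 0, "tx": 0.004, "ty": 0, "tz": 0, "ax": 0, "ay": 0, "az": 0}
  ]
}}

```text
time_s: 7.17
tcp_pos: [0.4721, -0.1343, 0.0136]
ee_rot: [[-0.001, 0.095, -0.995], [0.0, -0.995, -0.095], [-1.0, -0.0, 0.001]]
wrist_force: [-0.3, 0.3, 0.7]
gripper_width: 0.503
```

```bash
python3 go.py .473 -.136 .042 -84.5; python3 - <<'E'
from station import viewer,r; import cv2,numpy as np
from h import *
p=viewer.capture('side');s=r.sense()
R=np.array(s['ee_rot']);c=np.array(s['tcp_pos']);w=s['gripper_width']*.087/2
u0,v0=250,220
im=cv2.resize(cv2.convertScaleAbs(p['image'][v0:v0+90,u0:u0+120,::-1],alpha=2),(800,600),interpolation=cv2.INTER_CUBIC)
def dot(X,col): 
    q=(proj(p,[X])[0]-[u0,v0]+.5)*6.667; cv2.circle(im,tuple(np.round(q).astype(int)),4,col,-1)
for a,col in((0.019,(0,0,255)),(0,(0,255,0)),(-.019,(255,0,0))): dot(c+R@[a,w,0],col)
cv2.imwrite('pics/s5.png',im)
E
```

```text
t 7.17 tcp [ 0.4721 -0.1343  0.0136] ang -84.5 F [-0.3  0.3  0.7] w 0.503 j [  3.  23. -32.  -0. -36.  92.]
move [-0.0379  0.0024 -0.001 ] [-0.0002  0.0002  0.    ]
```

View pics/s5.png

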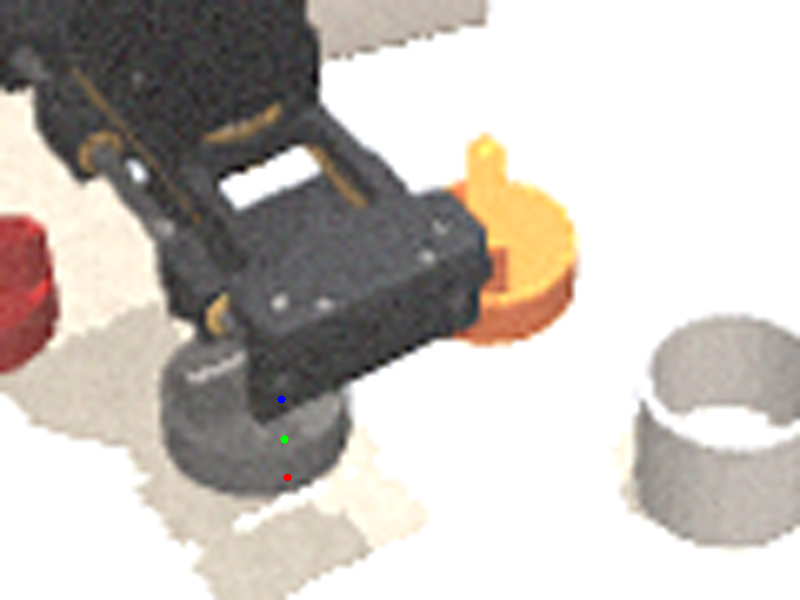

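The picture shows the fingertip at (265,420), just above the skirt and well down beside the bar. I close here.

>>> {"api": "play_rows", "payload": {
  "commands": [
    {"fingers": 1, "tx": 0, "ty": 0, "tz": 0, "ax": 0, "ay": 0, "az": 0},
    {"fingers": 1, "tx": 0, "ty": 0, "tz": 0, "ax": 0, "ay": 0, "az": 0},
    {"fingers": 1, "tx": 0, "ty": 0, "tz": 0, "ax": 0, "ay": 0, "az": 0},
    {"fingers": 1, "tx": 0, "ty": 0, "tz": 0, "ax": 0, "ay": 0, "az": 0},
    {"fingers": 1, "tx": 0, "ty": 0, "tz": 0, "ax": 0, "ay": 0, "az": 0}
  ]
}}

```text
time_s: 7.63
tcp_pos: [0.4725, -0.1343, 0.0141]
ee_rot: [[0.0, 0.096, -0.995], [-0.0, -0.995, -0.096], [-1.0, 0.0, -0.0]]
wrist_force: [-0.0, 0.1, -0.1]
gripper_width: 0.207
```

>>> {"api": "play_rows", "payload": {
  "commands": [
    {"fingers": 1, "tx": 0, "ty": 0, "tz": 0, "ax": 0, "ay": 0, "az": 0},
    {"fingers": 1, "tx": 0, "ty": 0, "tz": 0, "ax": 0, "ay": 0, "az": 0},
    {"fingers": 1, "tx": 0, "ty": 0, "tz": 0, "ax": 0, "ay": 0, "az": 0},
    {"fingers": 1, "tx": 0, "ty": 0, "tz": 0, "ax": 0, "ay": 0, "az": 0}
  ]
}}

```text
time_s: 7.97
tcp_pos: [0.4725, -0.1343, 0.0141]
ee_rot: [[0.0, 0.096, -0.995], [-0.0, -0.995, -0.096], [-1.0, 0.0, -0.0]]
wrist_force: [-0.2, 0.1, 0.8]
gripper_width: 0.153
```

The dial is gripped at 0.153 (13.3 mm). I lift.

>>> {"api": "play_rows", "payload": {
  "commands": [
    {"fingers": 1, "tx": -0.02, "ty": 0, "tz": 0, "ax": 0, "ay": 0, "az": 0},
    {"fingers": 1, "tx": -0.06, "ty": 0, "tz": 0, "ax": 0, "ay": 0, "az": 0},
    {"fingers": 1, "tx": -0.1, "ty": 0, "tz": 0, "ax": 0, "ay": 0, "az": 0},
    {"fingers": 1, "tx": -0.14, "ty": 0, "tz": 0, "ax": 0, "ay": 0, "az": 0},
    {"fingers": 1, "tx": -0.18, "ty": 0, "tz": 0, "ax": 0, "ay": 0, "az": 0}
  ]
}}

```text
time_s: 8.38
tcp_pos: [0.4719, -0.1342, 0.1502]
ee_rot: [[-0.001, 0.095, -0.995], [0.0, -0.995, -0.095], [-1.0, -0.0, 0.001]]
wrist_force: [0.6, 0.3, -0.6]
gripper_width: 0.155
```

```bash
python3 go.py .5825 .1135 .15 -122
```

```text
t 8.38 tcp [ 0.4719 -0.1342  0.1502] ang -84.5 F [ 0.6  0.3 -0.6] w 0.155 j [  3.  12. -22.  -0. -56.  92.]
move [ 3.000e-04 -3.147e-01 -1.783e-01] [2.082e-01 2.000e-04 0.000e+00]
```

>>> {"api": "play_rows", "payload": {
  "commands": [
    {"fingers": 1, "tx": 0, "ty": -0.315, "tz": -0.178, "ax": 0.208, "ay": 0, "az": 0},
    {"fingers": 1, "tx": 0, "ty": -0.315, "tz": -0.178, "ax": 0.208, "ay": 0, "az": 0},
    {"fingers": 1, "tx": 0, "ty": -0.315, "tz": -0.178, "ax": 0.208, "ay": 0, "az": 0},
    {"fingers": 1, "tx": 0, "ty": -0.315, "tz": -0.178, "ax": 0.208, "ay": 0, "az": 0},
    {"fingers": 1, "tx": 0, "ty": -0.315, "tz": -0.178, "ax": 0.208, "ay": 0, "az": 0}
  ]
}}

```text
time_s: 8.8
tcp_pos: [0.5532, 0.0482, 0.1491]
ee_rot: [[-0.0, -0.484, -0.875], [0.0, -0.875, 0.484], [-1.0, -0.0, 0.0]]
wrist_force: [0.9, -0.5, -0.6]
gripper_width: 0.152
```

```bash
python3 go.py .5825 .1135 .13 -122
```

```text
t 8.8 tcp [0.5532 0.0482 0.1491] ang -118.9 F [ 0.9 -0.5 -0.6] w 0.152 j [ 22.  18. -14.  -0. -58.  39.]
move [ 0.0255 -0.0952  0.0079] [0.017  0.0001 0.0001]
```

>>> {"api": "play_rows", "payload": {
  "commands": [
    {"fingers": 1, "tx": 0.026, "ty": -0.095, "tz": 0.008, "ax": 0.017, "ay": 0, "az": 0},
    {"fingers": 1, "tx": 0.026, "ty": -0.095, "tz": 0.008, "ax": 0.017, "ay": 0, "az": 0},
    {"fingers": 1, "tx": 0.026, "ty": -0.095, "tz": 0.008, "ax": 0.017, "ay": 0, "az": 0},
    {"fingers": 1, "tx": 0.026, "ty": -0.095, "tz": 0.008, "ax": 0.017, "ay": 0, "az": 0}
  ]
}}

```text
time_s: 9.13
tcp_pos: [0.5814, 0.1135, 0.1279]
ee_rot: [[-0.003, -0.522, -0.853], [-0.001, -0.853, 0.522], [-1.0, 0.002, 0.002]]
wrist_force: [-0.9, -0.9, -0.5]
gripper_width: 0.157
```

```bash
python3 go.py .5825 .1135 .13 -122;  python3 - <<'E'
import pickle
from station import viewer,r,spotter; import cv2,numpy as np
from h import *
s=r.sense();ims=[];P={}
for n in('side','top'):
    p=viewer.capture(n);P[n]=p
    d=(s['tcp_pos'][0],s['tcp_pos'][1],s['tcp_pos'][2]-.0141,np.radians(-32))
    u0,v0=(np.array(proj(p,[[d[0],d[1],d[2]]])[0])-[30,30]).astype(int)
    im=cv2.resize(cv2.convertScaleAbs(p['image'][v0:v0+60,u0:u0+60,::-1],alpha=1.6),(400,400),interpolation=cv2.INTER_CUBIC)
    for hs,po,col in((DIAL,d,(0,0,255)),(SP[:2],(.5825,.1135,.072,np.radians(-32)),(0,255,0))):
        for h in hs:
            for part in (h[:len(h)//2],h[len(h)//2:]):
                q=(proj(p,T(part,*po))-[u0,v0]+.5)*400/60
                cv2.polylines(im,[np.round(q).astype(np.int32)],True,col,1)
    ims.append(im)
pickle.dump(P,open('p2.pkl','wb'))
cv2.imwrite('pics/s6.png',np.hstack(ims))
E
```

```text
t 9.13 tcp [0.5814 0.1135 0.1279] ang -121.5 F [-0.9 -0.9 -0.5] w 0.157 j [ 27.  23. -10.  -0. -57.  32.]
move [-0.0028 -0.0008 -0.0012] [ 0.0028  0.0006 -0.0007]
```

View pics/s6.png

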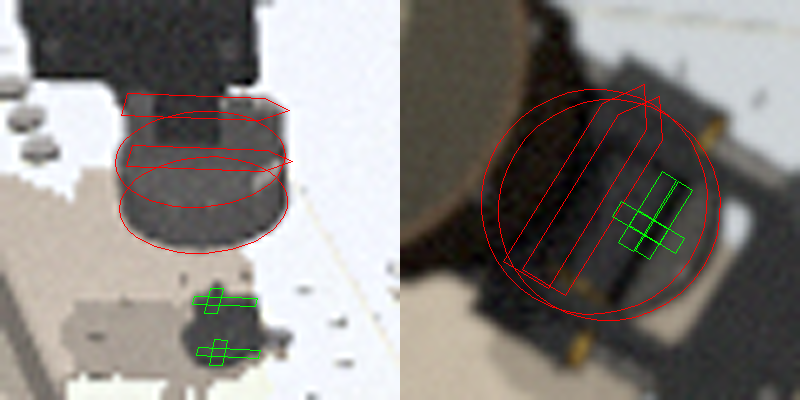

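The side view shows the dial hanging upright with its skirt at (203,200), within about 1 mm of the prediction. The nose points right along the long-rib and arm side, and the spindle is at (225,330) below. Next I refine dial against spindle in the same camera.

```bash
python3 - <<'E'
import pickle
from h import *
P1=pickle.load(open('p1.pkl','rb'));P0=pickle.load(open('p0.pkl','rb'));P2=pickle.load(open('p2.pkl','rb'))
p=P2['side'];tcp=np.array([.5814,.1135,.1279]);z=tcp[2]-.0141
u0,v0=(np.array(proj(p,[[tcp[0],tcp[1],z]])[0])-[30,30]).astype(int)
b=(u0+12,v0+26,u0+49,v0+41)
g=cv2.cvtColor(cropb(p,b),cv2.COLOR_RGB2GRAY).astype(np.float32)
print(np.round(g[::3,::3]).astype(int).tolist())
m=np.clip((.5*(g[2,18]+g[-1,5])-g)/30+.5,0,1)
m=(m>.5).astype(np.float32)
for zz in(z-.001,z,z+.001):
    q,f=fit([p],[m],[b],[DIAL[0]],(tcp[0],tcp[1],0),zz);print('dial side',zz.round(4),q[:2].round(4),round(f,3),'minus tcp',(q[:2]-tcp[:2]).round(4))
ims=[]
for n,po in(('side',(.5832,.1145,.072,np.radians(-30.7))),('top',(.5821,.1128,.072,np.radians(-33.3)))):
    p=P1[n];im=((P1[n]['image'].astype(float)+P0[n]['image'])/2)
    u0,v0=(np.array(proj(p,[[.583,.114,.06]])[0])-[16,16]).astype(int)
    S=400/32;im=cv2.resize(cv2.convertScaleAbs(im[v0:v0+32,u0:u0+32,::-1],alpha=1.5),(400,400),interpolation=cv2.INTER_CUBIC)
    ims.append(im.copy())
    for h in SP[:4]:
        q=(proj(p,T(h[len(h)//2:],*po))-[u0,v0]+.5)*S
        cv2.polylines(im,[np.round(q).astype(np.int32)],True,(0,0,255),1)
    ims.append(im)
cv2.imwrite('pics/s7.png',cv2.resize(np.vstack([np.hstack(ims[:2]),np.hstack(ims[2:])]),(600,600)))
E
```

```text
[[156, 119, 91, 59, 62, 58, 58, 58, 60, 85, 71, 156, 152], [125, 120, 104, 51, 58, 59, 56, 58, 57, 59, 50, 153, 153], [119, 121, 121, 46, 56, 58, 53, 52, 52, 53, 47, 156, 149], [118, 118, 121, 116, 49, 56, 53, 54, 51, 91, 156, 154, 156], [118, 119, 118, 118, 121, 119, 112, 116, 116, 154, 156, 155, 153]]
dial side 0.1128 [0.5831 0.1169] 0.054 minus tcp [0.0017 0.0034]
dial side 0.1138 [0.5826 0.1156] 0.054 minus tcp [0.0012 0.0021]
dial side 0.1148 [0.582  0.1143] 0.055 minus tcp [0.0006 0.0008]
```

View pics/s7.png

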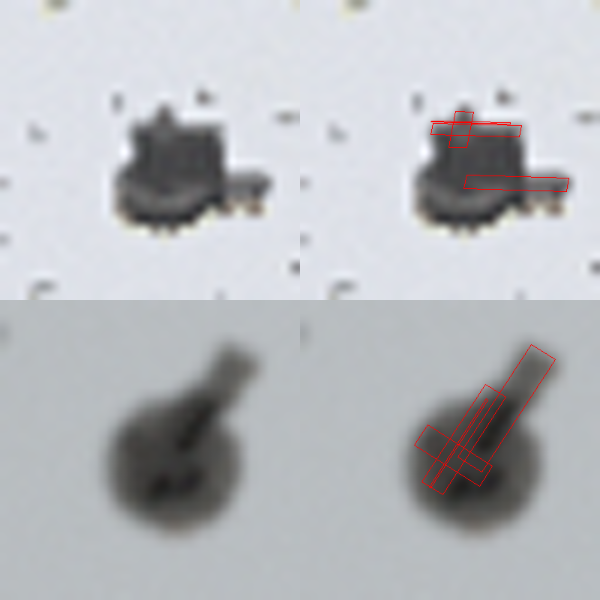

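The left overlays show the spindle fit matches: the rib ends are at (132,124) and (222,126) in the side crop, and the arm gives a yaw of about -31.5°. I align the TCP to (0.582, 0.1127) and go to 6 mm above the spindle.

```bash
python3 go.py .582 .1127 .092 -121.5
```

```text
t 9.23 tcp [0.5813 0.1116 0.1291] ang -121.6 F [-0.  -0.1 -0.7] w 0.154 j [ 27.  22. -10.  -0. -57.  32.]
move [ 0.0495 -0.0017 -0.0001] [-0.0007  0.0002 -0.0003]
```

>>> {"api": "play_rows", "payload": {
  "commands": [
    {"fingers": 1, "tx": 0.025, "ty": -0.001, "tz": 0, "ax": 0, "ay": 0, "az": 0},
    {"fingers": 1, "tx": 0.04, "ty": -0.001, "tz": 0, "ax": 0, "ay": 0, "az": 0},
    {"fingers": 1, "tx": 0.048, "ty": -0.001, "tz": 0, "ax": 0, "ay": 0, "az": 0},
    {"fingers": 1, "tx": 0.048, "ty": -0.001, "tz": 0, "ax": 0, "ay": 0, "az": 0},
    {"fingers": 1, "tx": 0.048, "ty": -0.001, "tz": 0, "ax": 0, "ay": 0, "az": 0}
  ]
}}

```text
time_s: 9.65
tcp_pos: [0.5822, 0.1119, 0.0936]
ee_rot: [[-0.0, -0.525, -0.851], [-0.0, -0.851, 0.525], [-1.0, 0.001, 0.0]]
wrist_force: [-0.2, -0.0, 0.5]
gripper_width: 0.154
```

>>> {"api": "play_rows", "payload": {
  "commands": [
    {"fingers": 1, "tx": 0, "ty": 0, "tz": 0, "ax": 0, "ay": 0, "az": 0},
    {"fingers": 1, "tx": 0, "ty": 0, "tz": 0, "ax": 0, "ay": 0, "az": 0},
    {"fingers": 1, "tx": 0, "ty": 0, "tz": 0, "ax": 0, "ay": 0, "az": 0}
  ]
}}

```text
time_s: 9.9
tcp_pos: [0.5826, 0.1127, 0.0942]
ee_rot: [[0.001, -0.524, -0.851], [0.001, -0.851, 0.524], [-1.0, -0.001, -0.001]]
wrist_force: [-0.2, 0.2, 0.0]
gripper_width: 0.155
```

```bash
python3 go.py .582 .1127 .085 -121.5; python3 - <<'E'
import pickle
from station import viewer,r; import cv2,numpy as np
from h import *
s=r.sense();tcp=np.array(s['tcp_pos']);z=tcp[2]-.0141
p=viewer.capture('side');pickle.dump(p,open('p3.pkl','wb'))
print(r.sense()['tcp_pos'])
u0,v0=(np.array(proj(p,[[tcp[0],tcp[1],z]])[0])-[30,30]).astype(int)
b=(u0+12,v0+26,u0+49,v0+37)
g=cv2.cvtColor(cropb(p,b),cv2.COLOR_RGB2GRAY).astype(np.float32);m=(g<90).astype(np.float32)
for zz in(z-.001,z,z+.001):
    q,f=fit([p],[m],[b],[DIAL[0]],(tcp[0],tcp[1],0),zz);print('dial side',zz.round(4),q[:2].round(4),round(f,3),'minus tcp',(q[:2]-tcp[:2]).round(4))
im=cv2.resize(cv2.convertScaleAbs(p['image'][v0:v0+60,u0:u0+60,::-1],alpha=1.6),(600,600),interpolation=cv2.INTER_CUBIC)
def dr(h,po,col):
    q=(proj(p,T(h,*po))-[u0,v0]+.5)*10;cv2.polylines(im,[np.round(q).astype(np.int32)],True,col,1)
qq=(q[0]+.0006,q[1]+.0013,z,np.radians(-31.5))
for h in DIAL:
    for part in(h[:len(h)//2],h[len(h)//2:]): dr(part,qq,(0,0,255))
for h in SP[:4]:
    for part in(h[:len(h)//2],h[len(h)//2:]): dr(part,(.5832,.1145,.072,np.radians(-31.5)),(0,255,0))
cv2.imwrite('pics/s8.png',im)
E
```

```text
t 9.9 tcp [0.5826 0.1127 0.0942] ang -121.6 F [-0.2  0.2  0. ] w 0.155 j [ 27.  24. -12.   0. -53.  32.]
move [0.0123 0.0005 0.0007] [-0.0007 -0.0002  0.0003]
[0.5825594  0.11270286 0.09409961]
dial side 0.0791 [0.5833 0.1151] 0.068 minus tcp [0.0007 0.0024]
dial side 0.0801 [0.5827 0.1137] 0.07 minus tcp [0.    0.001]
dial side 0.0811 [0.5822 0.1125] 0.071 minus tcp [-0.0004 -0.0003]
```

View pics/s8.png

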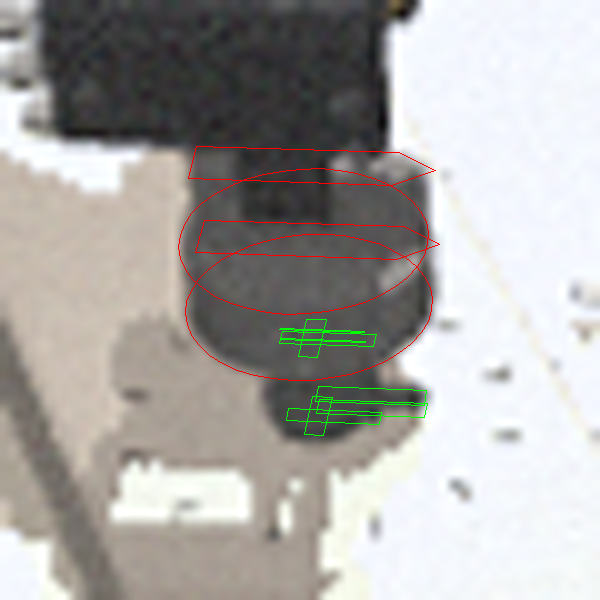

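The red dial overlay matches the image (skirt 185-430 wide, bottom at about 380), with the nose right, along the green long rib. The spindle fit is centred within about 1 mm, so I descend and watch the force.

>>> {"api": "play_rows", "payload": {
  "commands": [
    {"fingers": 1, "tx": 0.006, "ty": 0, "tz": 0, "ax": 0, "ay": 0, "az": 0},
    {"fingers": 1, "tx": 0.01, "ty": 0, "tz": 0, "ax": 0, "ay": 0, "az": 0},
    {"fingers": 1, "tx": 0.013, "ty": 0, "tz": 0, "ax": 0, "ay": 0, "az": 0},
    {"fingers": 1, "tx": 0.013, "ty": 0, "tz": 0, "ax": 0, "ay": 0, "az": 0}
  ]
}}

```text
time_s: 10.28
tcp_pos: [0.5817, 0.1124, 0.0829]
ee_rot: [[-0.002, -0.524, -0.851], [-0.001, -0.851, 0.524], [-1.0, 0.001, 0.001]]
wrist_force: [-0.5, -0.1, -0.0]
gripper_width: 0.155
```

>>> {"api": "play_rows", "payload": {
  "commands": [
    {"fingers": 1, "tx": 0.002, "ty": 0, "tz": 0, "ax": 0, "ay": 0, "az": 0},
    {"fingers": 1, "tx": 0.004, "ty": 0, "tz": 0, "ax": 0, "ay": 0, "az": 0},
    {"fingers": 1, "tx": 0.004, "ty": 0, "tz": 0, "ax": 0, "ay": 0, "az": 0}
  ]
}}

```text
time_s: 10.53
tcp_pos: [0.582, 0.1126, 0.0804]
ee_rot: [[-0.001, -0.524, -0.851], [-0.0, -0.851, 0.524], [-1.0, 0.001, 0.0]]
wrist_force: [-0.3, -0.4, -1.3]
gripper_width: 0.161
```

```bash
python3 go.py .5826 .113 .075 -121.5
```

```text
t 10.53 tcp [0.582  0.1126 0.0804] ang -121.6 F [-0.3 -0.4 -1.3] w 0.161 j [ 27.  25. -13.  -0. -51.  32.]
move [ 0.0071 -0.0009 -0.0004] [-0.0007  0.0001 -0.0002]
```

The dial's underside is now 5.7 mm below the spindle top with no reaction force, so it has meshed. I continue.

>>> {"api": "play_rows", "payload": {
  "commands": [
    {"fingers": 1, "tx": 0.004, "ty": 0, "tz": 0, "ax": 0, "ay": 0, "az": 0},
    {"fingers": 1, "tx": 0.008, "ty": 0, "tz": 0, "ax": 0, "ay": 0, "az": 0},
    {"fingers": 1, "tx": 0.012, "ty": 0, "tz": 0, "ax": 0, "ay": 0, "az": 0},
    {"fingers": 1, "tx": 0.012, "ty": 0, "tz": 0, "ax": 0, "ay": 0, "az": 0}
  ]
}}

```text
time_s: 10.87
tcp_pos: [0.5816, 0.1124, 0.0708]
ee_rot: [[-0.002, -0.525, -0.851], [-0.0, -0.851, 0.525], [-1.0, 0.001, 0.001]]
wrist_force: [-0.3, 0.3, -1.2]
gripper_width: 0.155
```

>>> {"api": "play_rows", "payload": {
  "commands": [
    {"fingers": 1, "tx": 0.003, "ty": 0, "tz": 0, "ax": 0, "ay": 0, "az": 0},
    {"fingers": 1, "tx": 0.006, "ty": 0, "tz": 0, "ax": 0, "ay": 0, "az": 0},
    {"fingers": 1, "tx": 0.006, "ty": 0, "tz": 0, "ax": 0, "ay": 0, "az": 0}
  ]
}}

```text
time_s: 11.12
tcp_pos: [0.5826, 0.1127, 0.0678]
ee_rot: [[0.001, -0.524, -0.852], [-0.0, -0.852, 0.524], [-1.0, -0.0, -0.001]]
wrist_force: [-1.4, -0.5, 5.1]
gripper_width: 0.158
```

```bash
python3 go.py .5826 .113 .063 -121.5
```

```text
t 11.12 tcp [0.5826 0.1127 0.0678] ang -121.6 F [-1.4 -0.5  5.1] w 0.158 j [ 27.  26. -14.   0. -50.  32.]
move [ 0.0063 -0.0004  0.0002] [-0.0006 -0.0002  0.0001]
```

The spring is met at the predicted height (5 N). I press on to the stop.

>>> {"api": "play_rows", "payload": {
  "commands": [
    {"fingers": 1, "tx": 0.002, "ty": 0, "tz": 0, "ax": 0, "ay": 0, "az": 0},
    {"fingers": 1, "tx": 0.004, "ty": 0, "tz": 0, "ax": 0, "ay": 0, "az": 0},
    {"fingers": 1, "tx": 0.005, "ty": 0, "tz": 0, "ax": 0, "ay": 0, "az": 0},
    {"fingers": 1, "tx": 0.005, "ty": 0, "tz": 0, "ax": 0, "ay": 0, "az": 0}
  ]
}}

```text
time_s: 11.45
tcp_pos: [0.5826, 0.1127, 0.0648]
ee_rot: [[0.001, -0.524, -0.852], [-0.0, -0.852, 0.524], [-1.0, -0.001, -0.001]]
wrist_force: [-2.2, -0.6, 6.8]
gripper_width: 0.154
```

>>> {"api": "play_rows", "payload": {
  "commands": [
    {"fingers": 1, "tx": 0.001, "ty": 0, "tz": 0, "ax": 0, "ay": 0, "az": 0},
    {"fingers": 1, "tx": 0.002, "ty": 0, "tz": 0, "ax": 0, "ay": 0, "az": 0},
    {"fingers": 1, "tx": 0.002, "ty": 0, "tz": 0, "ax": 0, "ay": 0, "az": 0}
  ]
}}

```text
time_s: 11.7
tcp_pos: [0.5827, 0.1127, 0.0636]
ee_rot: [[0.001, -0.524, -0.852], [0.0, -0.852, 0.524], [-1.0, -0.001, -0.001]]
wrist_force: [-2.3, -0.9, 7.5]
gripper_width: 0.152
```

```bash
python3 go.py .5826 .113 .063 -121.5
```

```text
t 11.7 tcp [0.5827 0.1127 0.0636] ang -121.6 F [-2.3 -0.9  7.5] w 0.152 j [ 27.  26. -14.   0. -49.  32.]
move [ 0.0008 -0.0003  0.0003] [-0.0005 -0.0004  0.0002]
```

>>> {"api": "play_rows", "payload": {
  "commands": [
    {"fingers": 1, "tx": 0.001, "ty": 0, "tz": 0, "ax": 0, "ay": 0, "az": 0},
    {"fingers": 1, "tx": 0.002, "ty": 0, "tz": 0, "ax": 0, "ay": 0, "az": 0},
    {"fingers": 1, "tx": 0.002, "ty": 0, "tz": 0, "ax": 0, "ay": 0, "az": 0}
  ]
}}

```text
time_s: 11.95
tcp_pos: [0.5828, 0.1127, 0.0626]
ee_rot: [[0.002, -0.524, -0.852], [-0.0, -0.852, 0.524], [-1.0, -0.001, -0.001]]
wrist_force: [-3.3, 0.8, 10.4]
gripper_width: 0.152
```

>>> {"api": "play_rows", "payload": {
  "commands": [
    {"fingers": 1, "tx": 0.001, "ty": 0, "tz": 0, "ax": 0, "ay": 0, "az": 0},
    {"fingers": 1, "tx": 0.001, "ty": 0, "tz": 0, "ax": 0, "ay": 0, "az": 0},
    {"fingers": 1, "tx": 0.001, "ty": 0, "tz": 0, "ax": 0, "ay": 0, "az": 0}
  ]
}}

```text
time_s: 12.2
tcp_pos: [0.5828, 0.1127, 0.0625]
ee_rot: [[0.002, -0.524, -0.852], [-0.0, -0.852, 0.524], [-1.0, -0.001, -0.002]]
wrist_force: [-4.6, -0.5, 12.2]
gripper_width: 0.157
```

The arm has stopped advancing at z = 0.0625, near the expected 0.063, while the force rises to 12 N. That is the firm stop. I let it settle and do a final check.

>>> {"api": "play_rows", "payload": {
  "commands": [
    {"fingers": 1, "tx": 0.001, "ty": 0, "tz": 0, "ax": 0, "ay": 0, "az": 0},
    {"fingers": 1, "tx": 0.001, "ty": 0, "tz": 0, "ax": 0, "ay": 0, "az": 0},
    {"fingers": 1, "tx": 0.001, "ty": 0, "tz": 0, "ax": 0, "ay": 0, "az": 0},
    {"fingers": 1, "tx": 0.001, "ty": 0, "tz": 0, "ax": 0, "ay": 0, "az": 0},
    {"fingers": 1, "tx": 0.001, "ty": 0, "tz": 0, "ax": 0, "ay": 0, "az": 0}
  ]
}}

```text
time_s: 12.62
tcp_pos: [0.5829, 0.1127, 0.0624]
ee_rot: [[0.002, -0.523, -0.852], [-0.0, -0.852, 0.523], [-1.0, -0.001, -0.002]]
wrist_force: [-4.7, -0.3, 14.6]
gripper_width: 0.157
```

```bash
python3 go.py .5826 .113 .063 -121.5; python3 - <<'E'
from station import viewer,r; import cv2,numpy as np
from h import *
p=viewer.capture('side');s=r.sense();t=s['tcp_pos']
print(t,s['wrist_force'],np.abs(s['joint_velocities']).max(),s['gripper_width'])
u0,v0=(np.array(proj(p,[[.583,.1135,.05]])[0])-[30,30]).astype(int)
im=cv2.resize(cv2.convertScaleAbs(p['image'][v0:v0+60,u0:u0+60,::-1],alpha=1.8),(600,600),interpolation=cv2.INTER_CUBIC)
for h in DIAL:
    for part in(h[:len(h)//2],h[len(h)//2:]):
        q=(proj(p,T(part,.583,.1143,.049,np.radians(-31.5)))-[u0,v0]+.5)*10;cv2.polylines(im,[np.round(q).astype(np.int32)],True,(0,0,255),1)
cv2.imwrite('pics/s9.png',im)
E
```

```text
t 12.62 tcp [0.5829 0.1127 0.0624] ang -121.6 F [-4.7 -0.3 14.6] w 0.157 j [ 27.  27. -14.   0. -49.  32.]
move [-0.0008 -0.0001  0.0006] [-0.0003 -0.0007  0.0004]
[0.58290225 0.11266563 0.06240083] [-5.10066049 -0.3879183  14.77355895] 0.05099761867821103 0.15785593306871853
```

View pics/s9.png

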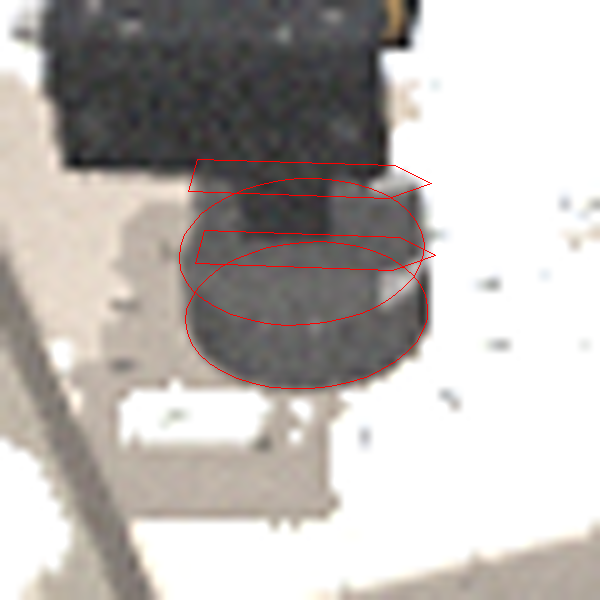

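The dial sits at its fully pressed height: the overlay at underside z = 0.049 matches the skirt bottom at about (305,388). The nose points right and the dial is upright. The force holds at 14.7 N and the arm is at rest, so I hand in.

```bash
python3 -c "
from station import job; print(job.finish_job())"
```

```text
the job is handed in; nothing more can be done
None
```

The large grey dial is on the spindle with its nose along the long rib. It is pressed down to the stop and still gripped, and I have handed the job in; the hand-in gave no verdict.

**First grasp missed:** the gripper closed above the bar without touching the dial. The pictures showed the fingertips about 9 mm behind the reported TCP, not 19 mm ahead of it as the description says. I went lower by that much, and the second grasp held with a jaw opening of about 13.5 mm.

**Meshing:** I turned the dial to about -31.5° and lowered it. The socket slid about 11 mm over the ribs with only about 1 N of force. The spring then met it at the expected height, at about 5 N.

**Last checks:**
- **Pressed in:** the arm stopped at TCP height 62.4 mm, against about 63 mm expected for fully pressed. The force there was 14.7 N.
- **Position:** the overlay in the side picture matched a dial that is upright and fully home. I did not measure the spindle's travel directly.
- **Disagreements:** at 5.4 mm of travel the force was only 7.5 N, a little under what the stated spring would give. A side load of about 5 N also remains. The two cameras differed by 1 to 4 mm in y, so I aligned the dial mainly from the side camera.
- **Bystanders:** I did not move near them, but I did not look at them again at the end.

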